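# Build and seat a heat-sink stack on a sprung test platform

### The arm

A 6-joint arm with a two-finger parallel gripper is mounted at the origin on a cart in front of the work surface, level with it; the furniture and walls round the work are solid. World frame = base frame: x ahead of the robot, y to its left, z up, the work surface at z = 0. Lengths are in m, angles in rad, forces in N, time in s.
With the tool pointing down it reaches from about 0.25 to 0.725 m from the base axis. Payload 4 kg.
Tool frame: the origin (TCP) lies where the fingers leave the gripper's body, on its centre line; the fingertips stand 73 mm ahead of it and the grasp point (between the pads) lies 54 mm ahead of it (bot.tips_ahead is the z of the fingertips in the tool frame, in m); z points along the fingers, y is the direction in which the jaws open and shut (so a half turn about z gives the same grasp; the last joint's range is limited). The gripper opens to 85 mm and grips with 20 to 120 N. Pads are 22 mm wide; open, the fingers measure 114 mm over their backs; the gripper's body (76 mm by 85 mm) begins 54 mm behind the grasp point. The pads swing forward as they close: fully open they stand 13 mm farther back than shut.
Start: joints at [-1.301, 0.241, 0.005, 1.335, 0, 1.571], TCP at [0.133, -0.482, 0.304] pointing down, gripper open.
Joint ranges: [-2.72, 2.72], [-1.05, 1.87], [-1.09, 1.28], [-1.99, 2.15], [-1.42, 1.44], [-3.14, 3.14]. Speed limits (rad/s): [2.79, 2.79, 3.14, 3.14, 3.14, 3.14].

### API

Orientations are given as a unit quaternion [x, y, z, w].
In Python, from workcell import readout, camera, get_calibration, order, bot gives the robot as it stands.
- The arm moves only by the tool send_rows, never from a script. Its argument "moves" is a list of rows, each a list of 3 entries, a list of its own where there are three numbers: the shift along the tool's x, y, z in mm, then the turn, a rotation vector about the tool's x, y, z in rad, then the finger opening in mm, from 0 to 85.4. In form: [[[dx, dy, dz], [ax, ay, az], grip], ...]. A call has 1 to 12 rows; each row is the pose to reach, as a shift and turn from the pose measured when the call began, along the tool's axes at that moment; what a row does not reach only later rows make up. A row lasts 1/12 s, in which the tool goes at most 41.7 mm and 7.16 degrees, less where a joint would pass 70% of its speed; a pose out of reach is approached as far as the arm can. A call with a gripper value outside its range is refused whole. The fingers move at their own pace and stop on an object; the grip force is fixed at half the most. Time passes only in rows, so rows that repeat a pose let the fingers close. It gives the time, the measured TCP pose, the force and the opening at its end, in the units of the state.
- readout.get_obs(): the state, without advancing time (a new reading comes with each control period).
- camera(name): name is "side" or "top" or "wrist"; returns the picture (420x560x3 uint8, red, green, blue); there is no depth.
- get_calibration(name): a dict with "fx", "fy", "cx", "cy" (pixels), "R" (3x3) and "t" (3): a world point X has camera coordinates R X + t. Camera axes: x right, y down, z forward; pixel columns grow to the right and rows downward; lengths in m; the calibration is good to about 2 mm. The wrist camera is an equidistant fisheye: a pixel r from the principal point sees the ray r / f radians off the axis. A picture is of the moment at which its call begins: read the wrist's pose just before it. get_calibration takes no time and is no camera call; for the wrist camera it gives the pose at the moment of the call.
- order.job_done(): hands the job in, once; it reports no verdict.
The state is a dict: "clock": time; "joint_pos": joint angles; "joint_vel": joint speeds; "tau": joint torques, N m; "eef_pos": TCP position; "tool_rot": TCP orientation; "ft_force": force on the tool from outside, world axes, zero at the start; "ft_torque": the same for the moment, N m; "grip_width": finger opening in m.
Only numpy, scipy, OpenCV 4.12 (cv2) and the standard library are available. Lean on these libraries where they do the work, as an engineer would, in place of code of your own. Each camera call takes 0.05 s, during which the arm holds its last target. There are 200 camera calls.

### The job

Build the cooling stack on the round sprung platform of the grey test fixture: first the copper disc, on it the white ceramic disc, on that the blue finned cooler, each laid flat and centred on the platform to within about 3 mm. Let go of the finished stack, then seat it by pressing straight down on the middle of the cooler's top with closed fingertips at 10 newtons, give or take 2, for a good second, and withdraw leaving the stack centred. Set the parts down gently and never load the stack with more than about 20 N, as the ceramic would crack; do not disturb the loupe, the side cutters or the long-nose pliers.

Things in the scene. Friction and masses are not known exactly. Their poses are not given: they have to be found in the camera images.
- platform_top (a point): centre of the top face of the platform, an aluminium disc 80 mm across and 8 mm thick, about 56 mm above the desk, over a grey square housing 110 x 110 mm and 30 mm high (round collar to 34 mm), fixed to the desk. A thin dark circle, 67 mm across, is drawn round its centre (1.5 mm outside the copper disc's rim). z up
- platform: the same platform, origin at the centre of its underside, 8 mm below its top. It only moves straight down, under load, and comes up again. The stack's own weight of about 4.4 N sinks it by 0 to 3 mm; it gives at about 1 to 6 N per mm after a preload of up to 7 N, both set differently each time and not visible, so depth does not tell the force. Travel 13 mm, solid beyond
- copper_centre (a point): centre, half-way up, of the copper disc: 64 mm across, 12 mm thick, about 0.25 kg, lying flat on the desk at the start; z is its axis
- copper: the same copper disc, origin at the centre of its underside
- ceramic_centre (a point): centre, half-way up, of the white ceramic disc: 58 mm across, 10 mm thick, about 0.08 kg, lying flat on the desk at the start; z is its axis
- ceramic: the same ceramic disc, origin at the centre of its underside
- cooler_centre (a point): centre, half-way up, of the blue round cooler: 50 mm across, 24 mm high, with flat round fins, flat solid top, about 0.12 kg, standing on the desk at the start the right way up; z is its axis
- cooler: the same cooler, origin at the centre of its underside
- loupe: black eye loupe, 40 mm across, 32 mm high, origin at the centre of its underside; to be left alone
- side_cutters: red-handled side cutters, 131 x 42 x 14 mm, lying flat, origin at the centre of the underside; to be left alone
- long_nose: blue-handled long-nose pliers, 149 x 42 x 14 mm, lying flat, origin at the centre of the underside; to be left alone
Not all that is in view belongs to the job. Several things look just like the cooler: the one meant starts farthest to the robot's right. There is more than one size of the copper; the job needs the smaller.

How it is judged:
By the outcome, as a careful person would: the job done as asked, in the order asked, and still so for the second after the job is handed in, with the robot touching nothing.
It also fails if it takes over 72 s, if anything falls off the work surface, if the arm or the gripper's body presses on something with over 40 N, if the wrist force passes 120 N, or if a joint passes its speed limit or range.

## Working session

There is one attempt and no reset: what is moved stays moved. The work goes in short steps, Python scripts to look and compute and a tool call to move; the robot and the scene stay as the last step left them, time stands still between calls to the robot, and variables do not carry over. Pictures are saved under pics/ and viewed, about 8 in all and at most 12, crops included, and the job is handed in when it is done.

Besides the shell and the picture viewer there is one more tool, called as name(argument=value, ...), one argument or row to a line, values as JSON. send_rows: Moves the arm, as the interface text tells. Its arguments: {"type":"object","properties":{"moves":{"type":"array","items":{"type":"array"}}},"required":["moves"]}

```bash
mkdir -p pics; ls; python3 - <<'E'
from workcell import readout, camera, get_calibration, order, bot
import cv2
o=readout.get_obs()
print({k:(v if not hasattr(v,'round') else v) for k,v in o.items()})
for n in ("top","side"):
    c=get_calibration(n);print(n,c)
    cv2.imwrite(f"pics/{n}0.png",camera(n)[:,:,::-1])
print(bot.tips_ahead)
E
```

```text
pics
{'clock': 0.0, 'joint_pos': array([-1.30102496e+00,  2.41418613e-01,  3.71288525e-03,  1.33522761e+00,
       -1.66206629e-05,  1.57082932e+00]), 'joint_vel': array([-0.00220126,  0.00123912, -0.00106249,  0.00023362,  0.00091202,
        0.00022086]), 'tau': array([-1.41318492e-04, -3.72316110e+01,  2.52408868e+01,  1.68390427e-02,
        1.57566969e-04, -2.79268043e-06]), 'eef_pos': array([ 0.13312016, -0.48144073,  0.30300568]), 'tool_rot': array([ 9.90918362e-01,  1.34460617e-01, -1.51941971e-04, -1.05768159e-03]), 'ft_force': array([-0.3692114 ,  0.21018411,  0.66532506]), 'ft_torque': array([-0.01269754,  0.01164584, -0.02755084]), 'grip_width': 0.08496923525581934}
top {'fx': 387.1100701090892, 'fy': 387.1100701090892, 'cx': 277.75229920813143, 'cy': 206.43555813849042, 'R': array([[ 0.01139027, -0.99992651,  0.00415093],
       [-0.99684217, -0.01168119, -0.07854446],
       [ 0.07858717, -0.00324318, -0.99690197]]), 't': array([-0.08251354,  0.57382658,  0.87112725])}
side {'fx': 543.1173755582723, 'fy': 543.1173755582723, 'cx': 287.0743836650622, 'cy': 201.7921516202618, 'R': array([[ 0.99599617, -0.08640413,  0.02293362],
       [-0.02602001, -0.52563038, -0.85031504],
       [ 0.08552534,  0.84631379, -0.52577408]]), 't': array([-0.5544877 ,  0.03513087,  1.26535214])}
0.0726
```

View pics/top0.png

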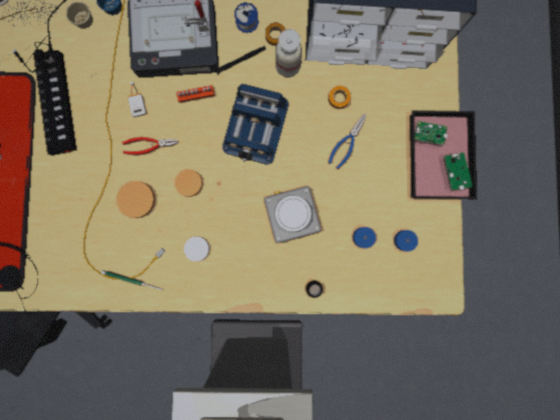

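View pics/side0.png

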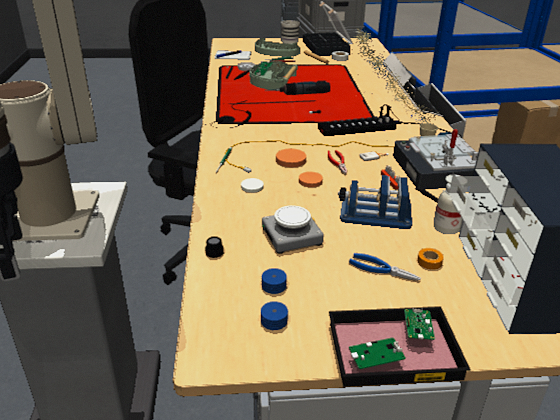

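The top picture shows the platform at about (293,213), the small copper disc at (188,183), the large one at (135,199), the ceramic at (196,249), and two blue coolers at (365,237) and (406,240). The right-hand cooler is the one meant. The loupe is at (315,289), the cutters at (150,146) and the long-nose pliers at (348,143). The side view agrees.

```bash
cat > h.py <<'E'
import numpy as np, cv2
from scipy.spatial.transform import Rotation as Ro
from workcell import readout, camera, get_calibration, order, bot
def cast(cal,u,v,z,fish=False):
    a=np.array([(u-cal['cx'])/cal['fx'],(v-cal['cy'])/cal['fy']])
    if fish:
        r=np.hypot(*a); d=np.array([*(a/max(r,1e-9)*np.sin(r)),np.cos(r)])
    else: d=np.array([*a,1.])
    R=np.array(cal['R']);C=-R.T@cal['t'];d=R.T@d
    return C+d*(z-C[2])/d[2]
def proj(cal,X,fish=False):
    p=np.array(cal['R'])@X+cal['t']
    if fish:
        r=np.hypot(p[0],p[1]);th=np.arctan2(r,p[2]);s=th/max(r,1e-9)
        return np.array([cal['cx']+cal['fx']*p[0]*s,cal['cy']+cal['fy']*p[1]*s])
    return np.array([cal['cx']+cal['fx']*p[0]/p[2],cal['cy']+cal['fy']*p[1]/p[2]])
def mask(img,kind):
    h,s,v=cv2.split(cv2.cvtColor(img,cv2.COLOR_RGB2HSV))
    if kind=='copper': m=((h<13)|(h>174))&(s>90)&(v>120)
    if kind=='blue': m=(h>98)&(h<128)&(s>130)&(v>50)
    if kind=='white': m=(s<45)&(v>185)
    return cv2.morphologyEx(m.astype(np.uint8)*255,cv2.MORPH_OPEN,np.ones((3,3)))
def blobs(m,amin=150):
    c,_=cv2.findContours(m,cv2.RETR_EXTERNAL,cv2.CHAIN_APPROX_NONE)
    return [k for k in c if cv2.contourArea(k)>amin]
def circ(cal,cnt,z,fish=False):
    "cast the contour on plane z, fit a circle -> centre, diameter"
    P=np.array([cast(cal,u,v,z,fish)[:2] for u,v in cnt[:,0,:]])
    A=np.c_[2*P,np.ones(len(P))];
    w=np.ones(len(P))
    for _ in range(15):
        x=np.linalg.lstsq(A*w[:,None],(P**2).sum(1)*w,rcond=None)[0]
        r=np.sqrt(x[2]+x[0]**2+x[1]**2); e=np.hypot(*(P-x[:2]).T)-r
        w=1/(1+(e/0.001)**2)
    return x[:2],2*r,np.sqrt(np.mean(e**2))
def st():
    o=readout.get_obs();print('t %.2f pos'%o['clock'],o['eef_pos'].round(4),'F',o['ft_force'].round(1),'grip %.4f'%o['grip_width'],'j',o['joint_pos'].round(2));return o
def rel(tgt,yaw=None):
    "shift in tool axes mm to TCP tgt; turn so that tool x points along world yaw"
    o=readout.get_obs();R=Ro.from_quat(o['tool_rot'])
    d=R.inv().apply(np.array(tgt)-o['eef_pos'])*1000
    a=np.zeros(3)
    if yaw is not None:
        T=np.array([[np.cos(yaw),np.sin(yaw),0],[np.sin(yaw),-np.cos(yaw),0],[0,0,-1]]).T
        a=(R.inv()*Ro.from_matrix(T)).as_rotvec()
    print('rel',d.round(1),a.round(3))
E
python3 - <<'E'
from h import *
img=cv2.imread('pics/top0.png')[:,:,::-1].copy();cal=get_calibration('top')
for k,z in (('copper',.012),('blue',.024),('white',.010),('white',.056)):
    for c in blobs(mask(img,k)):
        p,d,e=circ(cal,c,z); print(k,z,cv2.boundingRect(c),p.round(4),round(d,4),round(e,4))
for n,u,v in(('loupe',315,289),('lnp',348,143),('cut',150,146),('blackfix',255,125)): print(n,cast(cal,u,v,.01).round(3))
st()
w=get_calibration('wrist');print(w)
E
```

```text
copper 0.012 (0, 247, 20, 21) [0.4496 0.5424] 0.0466 0.0042
copper 0.012 (0, 76, 30, 170) [0.685  0.5626] 0.2599 0.0588
blue 0.024 (396, 231, 21, 19) [ 0.5    -0.3708] 0.0459 0.0013
blue 0.024 (354, 228, 21, 19) [ 0.5066 -0.2745] 0.0455 0.0011
white 0.01 (185, 238, 22, 22) [0.4757 0.1137] 0.0493 0.0006
white 0.01 (280, 201, 27, 26) [ 0.5604 -0.1111] 0.0604 0.0009
white 0.056 (185, 238, 22, 22) [0.4772 0.1042] 0.0468 0.0005
white 0.056 (280, 201, 27, 26) [ 0.5575 -0.1092] 0.0573 0.0009
loupe [ 0.386 -0.164  0.01 ]
lnp [ 0.729 -0.241  0.01 ]
cut [0.716 0.228 0.01 ]
blackfix [ 0.77 -0.02  0.01]
t 0.10 pos [ 0.1332 -0.4815  0.3031] F [ 0.5 -0.4  0.2] grip 0.0855 j [-1.3   0.24  0.    1.34 -0.    1.57]
{'fx': 325.19226210127806, 'fy': 325.19226210127806, 'cx': 279.6412148856556, 'cy': 211.6616924198214, 'R': array([[ 0.26588633, -0.9640028 , -0.00174976],
       [-0.92069267, -0.25447786,  0.29591558],
       [-0.28570872, -0.07706891, -0.95521249]]), 't': array([-0.49810046, -0.03897054,  0.37979763])}
```

```bash
python3 - <<'E'
from h import *
print([(a,getattr(bot,a)) for a in dir(bot) if not a.startswith('_')])
img=cv2.imread('pics/top0.png')[:,:,::-1].copy();cal=get_calibration('top')
hsv=cv2.cvtColor(img,cv2.COLOR_RGB2HSV)
for n,u,v in (('cop',188,183),('ceramic',196,249),('plat',293,213),('desk',230,220),('ring',275,213),('ring2',277,213),('hous',270,230)): print(n,hsv[v,u],cast(cal,u,v,.012).round(3))
print('row copper',[tuple(x) for x in hsv[249,180:212,1:]])
w=get_calibration('wrist');o=st();R=Ro.from_quat(o['tool_rot']);C=-w['R'].T@w['t']
print('cam in tool',R.inv().apply(C-o['eef_pos']).round(4),'axis',R.inv().apply(w['R'][2]).round(3))
rel([.50,-.11,.29],np.pi/2)
E
```

```text
[('Unreachable', <class 'workcell.Unreachable'>), ('tips_ahead', 0.0726)]
cop [ 16 136 184] [0.628 0.135 0.012]
ceramic [117  12 192] [0.475 0.112 0.012]
plat [111  13 190] [ 0.561 -0.112  0.012]
desk [ 23  90 182] [0.543 0.035 0.012]
ring [130   9 170] [ 0.56  -0.07   0.012]
ring2 [116  10 184] [ 0.56  -0.074  0.012]
hous [ 21  93 181] [ 0.52  -0.059  0.012]
row copper [(np.uint8(88), np.uint8(185)), (np.uint8(89), np.uint8(183)), (np.uint8(79), np.uint8(184)), (np.uint8(49), np.uint8(182)), (np.uint8(10), np.uint8(183)), (np.uint8(7), np.uint8(189)), (np.uint8(11), np.uint8(188)), (np.uint8(9), np.uint8(188)), (np.uint8(9), np.uint8(191)), (np.uint8(12), np.uint8(192)), (np.uint8(11), np.uint8(190)), (np.uint8(11), np.uint8(190)), (np.uint8(12), np.uint8(192)), (np.uint8(11), np.uint8(191)), (np.uint8(11), np.uint8(191)), (np.uint8(11), np.uint8(191)), (np.uint8(12), np.uint8(192)), (np.uint8(7), np.uint8(186)), (np.uint8(11), np.uint8(190)), (np.uint8(9), np.uint8(189)), (np.uint8(12), np.uint8(189)), (np.uint8(12), np.uint8(190)), (np.uint8(11), np.uint8(191)), (np.uint8(12), np.uint8(192)), (np.uint8(9), np.uint8(192)), (np.uint8(8), np.uint8(190)), (np.uint8(9), np.uint8(189)), (np.uint8(10), np.uint8(180)), (np.uint8(6), np.uint8(138)), (np.uint8(66), np.uint8(131)), (np.uint8(93), np.uint8(145)), (np.uint8(89), np.uint8(167))]
t 0.10 pos [ 0.1332 -0.4815  0.3031] F [ 0.5 -0.4  0.2] grip 0.0855 j [-1.3   0.24  0.    1.34 -0.    1.57]
cam in tool [ 0.0748 -0.0009 -0.0703] axis [-0.296 -0.     0.955]
rel [ 452.6 -260.3   13.6] [-2.000e-03 -1.000e-03 -1.301e+00]
```

send_rows(
  moves=[
    [[491,-249,13],[0,0,-1.301],85],
    [[491,-249,13],[0,0,-1.301],85],
    [[491,-249,13],[0,0,-1.301],85],
    [[491,-249,13],[0,0,-1.301],85],
    [[491,-249,13],[0,0,-1.301],85],
    [[491,-249,13],[0,0,-1.301],85],
    [[491,-249,13],[0,0,-1.301],85],
    [[491,-249,13],[0,0,-1.301],85],
    [[491,-249,13],[0,0,-1.301],85],
    [[491,-249,13],[0,0,-1.301],85],
    [[491,-249,13],[0,0,-1.301],85],
    [[491,-249,13],[0,0,-1.301],85],
  ],
)

```text
clock: 1.1
eef_pos: [0.5034, -0.143, 0.2914]
tool_rot: [0.706, 0.708, 0.0, -0.001]
ft_force: [0.6, -1.4, -0.0]
grip_width: 0.085
```

```bash
python3 - <<'E'
from h import *
st();rel([.54,-.11,.29],np.pi/2)
E
```

```text
t 1.10 pos [ 0.5034 -0.143   0.2914] F [ 0.6 -1.4 -0. ] grip 0.0850 j [-0.28  0.29  0.04  1.32  0.    1.29]
rel [33.  36.7  1.4] [-0.001 -0.002  0.002]
```

send_rows(
  moves=[
    [[33,37,1],[0,0,0],85],
    [[33,37,1],[0,0,0],85],
    [[33,37,1],[0,0,0],85],
    [[33,37,1],[0,0,0],85],
  ],
)

```text
clock: 1.43
eef_pos: [0.54, -0.1096, 0.2895]
tool_rot: [0.706, 0.708, -0.001, -0.002]
ft_force: [-0.0, -0.6, -1.4]
grip_width: 0.0848
```

```bash
python3 - <<'E'
from h import *
st()
c=get_calibration('wrist');im=camera('wrist');cv2.imwrite('pics/w1.png',im[:,:,::-1]);np.savez('w1.npz',**c)
print(proj(c,np.array([.558,-.11,.056]),True))
E
```

```text
t 1.43 pos [ 0.54   -0.1096  0.2895] F [-0.  -0.6 -1.4] grip 0.0848 j [-0.2   0.35  0.12  1.34  0.    1.37]
[300.16878941 194.80914707]
```

View pics/w1.png

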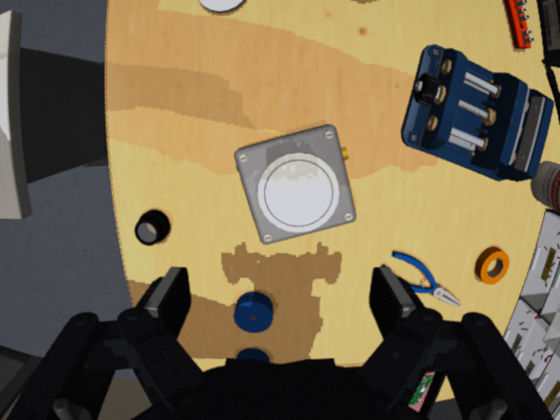

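The wrist view shows the platform at about (298,192) with its circle at about 30 px radius, one cooler at (253,312), the loupe at (152,228), and the fingers' shadow on the desk.

```bash
cat >> h.py <<'E'
def ringfit(im,cal,z,c0,r0,fish=True,sgn=0,win=.006,n=180):
    "fit circle: sample radial profiles on plane z round world c0; sgn 0 = darkest line, +1/-1 = strongest rise/fall outward"
    g=cv2.GaussianBlur(cv2.cvtColor(im,cv2.COLOR_RGB2GRAY),(3,3),0).astype(np.float32)
    c=np.array(c0,float);rr=np.arange(r0-win,r0+win,.00025)
    for it in range(4):
        P=[];
        for a in np.linspace(0,2*np.pi,n,endpoint=False):
            q=np.array([proj(cal,np.array([c[0]+r*np.cos(a),c[1]+r*np.sin(a),z]),fish) for r in rr],np.float32)
            f=cv2.remap(g,q[None,:,0],q[None,:,1],cv2.INTER_LINEAR)[0]
            if sgn==0: f2=f-np.interp(rr,[rr[0],rr[-1]],[f[0],f[-1]]);k=np.argmin(f2);ok=f2[k]<-3
            else: d=np.gradient(f)*sgn;k=np.argmax(d);ok=d[k]>.6
            if ok and 0<k<len(rr)-1: P.append([c[0]+rr[k]*np.cos(a),c[1]+rr[k]*np.sin(a)])
        P=np.array(P)
        A=np.c_[2*P,np.ones(len(P))];w=np.ones(len(P))
        for _ in range(20):
            x=np.linalg.lstsq(A*w[:,None],(P**2).sum(1)*w,rcond=None)[0];R=np.sqrt(x[2]+x[0]**2+x[1]**2)
            e=np.hypot(*(P-x[:2]).T)-R;w=1/(1+(e/.0008)**2)
        c=x[:2]
    return c,2*R,len(P),np.median(abs(e))
E
python3 - <<'E'
from h import *
im=cv2.imread('pics/w1.png')[:,:,::-1].copy();c=dict(np.load('w1.npz'))
g=cast(c,298,192,.056,True)[:2];print(g)
print(ringfit(im,c,.056,g,.0335,sgn=0,win=.004))
print(ringfit(im,c,.056,g,.040,sgn=-1,win=.004))
top=cv2.imread('pics/top0.png')[:,:,::-1].copy();ct=get_calibration('top')
print('top',ringfit(top,ct,.056,[.558,-.109],.0335,False,0,.006),ringfit(top,ct,.056,[.558,-.109],.040,False,-1))
print('copper',ringfit(top,ct,.012,[.628,.135],.032,False,0,.007))
h=cv2.cvtColor(top,cv2.COLOR_RGB2HSV)
m=((h[...,0]<19)&(h[...,1]>115)).astype(np.uint8)*255
for b in blobs(m,200):print(cv2.boundingRect(b),circ(ct,b,.012))
rel([.60,.10,.24],np.pi/2)
E
```

```text
[ 0.555855   -0.10722392]
(array([ 0.55612296, -0.10875747]), np.float64(0.06589269163559694), 180, np.float64(0.00019211826021818534))
(array([ 0.55616438, -0.10870613]), np.float64(0.07909874829367468), 180, np.float64(0.00020063221588635313))
top (array([ 0.55759663, -0.10920356]), np.float64(0.0640984398990547), 36, np.float64(0.00024482578200966595)) (array([ 0.55780513, -0.10896234]), np.float64(0.0789483453252209), 180, np.float64(0.000394232979641012))
copper (array([0.62892454, 0.13314675]), np.float64(0.061366473955895826), 180, np.float64(0.0004904259737569024))
(117, 181, 39, 37) (array([0.58915691, 0.25705135]), np.float64(0.08575927968508942), np.float64(0.0009820399793670062))
(175, 169, 27, 27) (array([0.62964693, 0.13518963]), np.float64(0.061628254779908215), np.float64(0.000789573441624281))
(122, 137, 37, 18) (array([0.71613202, 0.2519576 ]), np.float64(0.056243847633737215), np.float64(0.008935328331871908))
(328, 86, 23, 23) (array([ 0.84036111, -0.2195792 ]), np.float64(0.054037757225186125), np.float64(0.0008019570194795448))
(176, 85, 39, 18) (array([0.8417616 , 0.12305858]), np.float64(0.05987695701925309), np.float64(0.012446362346406949))
(0, 75, 33, 196) (array([0.6549951 , 0.57211523]), np.float64(0.301823346032885), np.float64(0.06757604300792862))
rel [210.1  61.1  50. ] [-0.003 -0.002  0.002]
```

send_rows(
  moves=[
    [[243,75,35],[0,0,0],85],
    [[243,75,35],[0,0,0],85],
    [[243,75,35],[0,0,0],85],
    [[243,75,35],[0,0,0],85],
    [[243,75,35],[0,0,0],85],
    [[243,75,35],[0,0,0],85],
    [[243,75,35],[0,0,0],85],
    [[243,75,35],[0,0,0],85],
    [[243,75,35],[0,0,0],85],
  ],
)

```text
clock: 2.23
eef_pos: [0.6134, 0.1313, 0.2549]
tool_rot: [0.707, 0.707, -0.001, -0.002]
ft_force: [0.3, -0.7, -0.1]
grip_width: 0.0851
```

```bash
python3 - <<'E'
from h import *
st()
c=get_calibration('wrist');im=camera('wrist');cv2.imwrite('pics/w2.png',im[:,:,::-1]);np.savez('w2.npz',**c)
h=cv2.cvtColor(im,cv2.COLOR_RGB2HSV)
m=((h[...,0]<19)&(h[...,1]>115)).astype(np.uint8)*255
for b in blobs(m,400):print(cv2.boundingRect(b),circ(c,b,.012,True))
print(ringfit(im,c,.012,[.629,.134],.032,True,0,.006))
print(ringfit(im,c,.012,[.629,.134],.032,True,1,.006))
E
```

```text
t 2.23 pos [0.6134 0.1313 0.2549] F [ 0.3 -0.7 -0.1] grip 0.0851 j [0.21 0.52 0.29 1.35 0.   1.78]
(407, 392, 30, 26) (array([ 0.8413319 , -0.21252303]), np.float64(0.06287073578249004), np.float64(0.007136562598981454))
(513, 304, 30, 33) (array([ 0.99208975, -0.06309725]), np.float64(0.06912234549417562), np.float64(0.004465597057559937))
(176, 244, 172, 121) (array([ 0.59635417, -0.00973249]), np.float64(0.15781241522956044), np.float64(0.025059287033460446))
(467, 159, 25, 78) (array([0.83694247, 0.12491751]), np.float64(0.06251683956481986), np.float64(0.012016096141275301))
(43, 19, 419, 227) (array([0.56110504, 0.17957671]), np.float64(0.31699645246625996), np.float64(0.05758462079540989))
(93, 14, 28, 95) (array([0.47404151, 0.27949478]), np.float64(0.1130777736359826), np.float64(0.0061635196095762785))
(array([0.62800107, 0.13736449]), np.float64(0.06147186028743088), 180, np.float64(0.0003182388892542694))
(array([0.62821168, 0.13708664]), np.float64(0.06500481054695027), 180, np.float64(0.0002711302717541414))
```

View pics/w2.png

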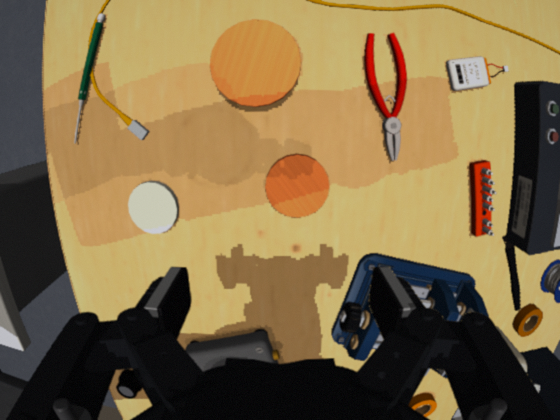

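send_rows(
  moves=[
    [[6,15,80],[0.003,0.002,0],74],
    [[6,15,120],[0.003,0.002,0],74],
    [[6,15,160],[0.003,0.002,0],74],
    [[6,15,165],[0.003,0.002,0],74],
    [[6,15,168],[0.003,0.002,0],74],
    [[6,15,168],[0.003,0.002,0],74],
    [[6,15,168],[0.003,0.002,0],74],
  ],
)

```text
clock: 2.87
eef_pos: [0.629, 0.1354, 0.0897]
tool_rot: [0.708, 0.706, -0.0, -0.003]
ft_force: [-0.1, -0.1, 0.4]
grip_width: 0.0741
```

send_rows(
  moves=[
    [[0,0,2],[0,0,0],74],
    [[0,0,4],[0,0,0],74],
    [[0,0,6],[0,0,0],74],
    [[0,0,6],[0,0,0],74],
  ],
)

```text
clock: 3.2
eef_pos: [0.6296, 0.1355, 0.0852]
tool_rot: [0.708, 0.706, 0.001, -0.002]
ft_force: [0.3, 0.2, -0.3]
grip_width: 0.0741
```

send_rows(
  moves=[
    [[0,0,3],[0,0,0],74],
    [[0,0,6],[0,0,0],74],
    [[0,0,6],[0,0,0],74],
  ],
)

```text
clock: 3.45
eef_pos: [0.6292, 0.1356, 0.0786]
tool_rot: [0.708, 0.706, 0.0, -0.002]
ft_force: [-0.6, 0.5, 0.0]
grip_width: 0.0739
```

send_rows(
  moves=[
    [[0,0,2],[0,0,0],74],
    [[0,0,4],[0,0,0],74],
    [[0,0,4],[0,0,0],74],
  ],
)

```text
clock: 3.7
eef_pos: [0.6287, 0.1356, 0.0737]
tool_rot: [0.708, 0.706, -0.0, -0.003]
ft_force: [0.0, 0.0, 0.6]
grip_width: 0.0739
```

send_rows(
  moves=[
    [[0,0,2],[0,0,0],74],
    [[0,0,3],[0,0,0],74],
    [[0,0,3],[0,0,0],74],
  ],
)

```text
clock: 3.95
eef_pos: [0.6284, 0.1356, 0.0702]
tool_rot: [0.708, 0.706, -0.001, -0.003]
ft_force: [-0.7, -0.2, -0.1]
grip_width: 0.0739
```

send_rows(
  moves=[
    [[0,0,2],[0,0,0],74],
    [[0,0,3],[0,0,0],74],
    [[0,0,3],[0,0,0],74],
  ],
)

```text
clock: 4.2
eef_pos: [0.6282, 0.1356, 0.0669]
tool_rot: [0.708, 0.706, -0.001, -0.003]
ft_force: [-0.6, -0.5, 0.0]
grip_width: 0.0739
```

send_rows(
  moves=[
    [[0,0,0],[0,0,0],62],
    [[0,0,0],[0,0,0],58],
    [[0,0,0],[0,0,0],54],
    [[0,0,0],[0,0,0],54],
    [[0,0,0],[0,0,0],54],
    [[0,0,0],[0,0,0],54],
  ],
)

```text
clock: 4.7
eef_pos: [0.6292, 0.1356, 0.0677]
tool_rot: [0.708, 0.706, 0.0, -0.002]
ft_force: [3.6, 0.2, 5.0]
grip_width: 0.0609
```

send_rows(
  moves=[
    [[0,0,-3],[0,0,0],54],
    [[0,0,-10],[0,0,0],54],
    [[0,0,-25],[0,0,0],54],
    [[0,0,-40],[0,0,0],54],
    [[0,0,-40],[0,0,0],54],
    [[0,0,-40],[0,0,0],54],
  ],
)

```text
clock: 5.2
eef_pos: [0.6292, 0.1356, 0.1079]
tool_rot: [0.708, 0.706, 0.0, -0.002]
ft_force: [-0.5, 0.1, -2.9]
grip_width: 0.0605
```

```bash
python3 - <<'E'
from h import *
st()
c=get_calibration('wrist');im=camera('wrist');cv2.imwrite('pics/w3.png',im[:,:,::-1]);np.savez('w3.npz',**c)
rel([.6,.1,.22],np.pi/2)
E
```

```text
t 5.20 pos [0.6292 0.1356 0.1079] F [-0.5  0.1 -2.9] grip 0.0605 j [0.21 0.66 0.13 1.04 0.   1.78]
rel [ -35.1  -29.  -113.1] [-0.005 -0.003 -0.002]
```

View pics/w3.png

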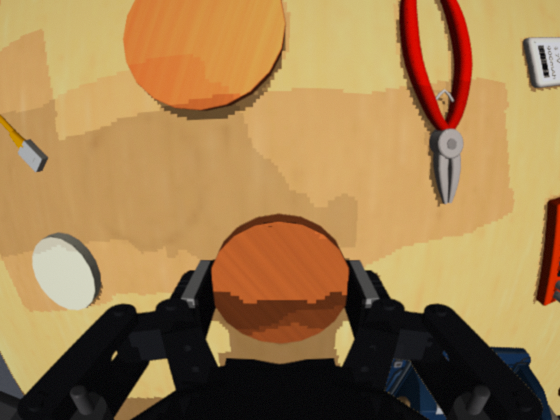

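The disc is held level between the pads, centred at about (280,278) in the picture. The ceramic is at (66,271). I'll measure its centre relative to the tool.

```bash
cat >> h.py <<'E'
def held(im,c,z,d,c0,hf):
    h=cv2.cvtColor(im,cv2.COLOR_RGB2HSV);m=hf(h).astype(np.uint8)*255
    m=cv2.morphologyEx(m,cv2.MORPH_OPEN,np.ones((3,3)))
    return m
E
python3 - <<'E'
from h import *
im=cv2.imread('pics/w3.png')[:,:,::-1].copy();c=dict(np.load('w3.npz'));tcp=np.array([.6292,.1356])
h=cv2.cvtColor(im,cv2.COLOR_RGB2HSV)
for p in ((250,270),(290,320),(280,205),(280,225)):print(p,h[p[1],p[0]],im[p[1],p[0]])
m=((h[...,0]<15)&(h[...,1]>165)).astype(np.uint8)*255
m=cv2.morphologyEx(m,cv2.MORPH_OPEN,np.ones((5,5)))
for b in blobs(m,2000):
    x,y,w,hh=cv2.boundingRect(b)
    print((x,y,w,hh))
    k=b[(b[:,0,0]>218)&(b[:,0,0]<344)]
    for z in (.049,.0522,.055): 
        r=circ(c,k,z,True);print(z,r[0]-tcp,r[1:],)
    up=k[k[:,0,1]<250]
    r=circ(c,up,.0522,True);print('front arc',r[0]-tcp,r[1:])
# far-side & near-side points on centre column
E
```

```text
(250, 270) [ 11 198 187] [187  95  42]
(290, 320) [ 10 201 117] [117  57  25]
(280, 205) [ 17 134 198] [198 153  94]
(280, 225) [ 11 199 187] [187  96  41]
(211, 214, 139, 130)
0.049 [-0.00125058  0.00102798] (np.float64(0.06701970454408433), np.float64(0.0007102818955458185))
0.0522 [-0.0012353   0.00287648] (np.float64(0.06535637729577616), np.float64(0.0006912331663177158))
0.055 [-0.00122186  0.00449392] (np.float64(0.0639010440506567), np.float64(0.0006746025728783542))
front arc [-0.00115907  0.00729674] (np.float64(0.05743630325405255), np.float64(0.00015054453626771097))
(402, 0, 70, 130)Traceback (most recent call last):
  File "<stdin>", line 12, in <module>
  File "h.py", line 32, in circ
    x=np.linalg.lstsq(A*w[:,None],(P**2).sum(1)*w,rcond=None)[0]
                                  ~~~~~~~~~~^^^
    return umr_sum(a, axis, dtype, out, keepdims, initial, where)
numpy.exceptions.AxisError: axis 1 is out of bounds for array of dimension 1
```

send_rows(
  moves=[
    [[0,0,-40],[0,0,0],54],
    [[-40,-12,-70],[0,0,0],54],
    [[-246,-72,-70],[0,0,0],54],
    [[-246,-72,-70],[0,0,0],54],
    [[-246,-72,-70],[0,0,0],54],
    [[-246,-72,-70],[0,0,0],54],
    [[-246,-72,-70],[0,0,0],54],
    [[-246,-72,-70],[0,0,0],54],
    [[-246,-72,-70],[0,0,0],54],
    [[-246,-72,-70],[0,0,0],54],
  ],
)

```text
clock: 6.08
eef_pos: [0.5553, -0.1113, 0.1753]
tool_rot: [0.709, 0.705, -0.001, -0.004]
ft_force: [-0.5, 0.4, -3.0]
grip_width: 0.0608
```

```bash
python3 - <<'E'
from h import *
st();rel([.5574,-.1107,.135])
E
```

```text
t 6.08 pos [ 0.5553 -0.1113  0.1753] F [-0.5  0.4 -3. ] grip 0.0608 j [-0.2   0.46 -0.02  1.09  0.    1.38]
rel [ 0.5  2.4 40.3] [0. 0. 0.]
```

send_rows(
  moves=[
    [[0,2,15],[0,0,0],54],
    [[0,2,30],[0,0,0],54],
    [[0,2,40],[0,0,0],54],
    [[0,2,43],[0,0,0],54],
    [[0,2,43],[0,0,0],54],
  ],
)

```text
clock: 6.5
eef_pos: [0.5563, -0.1098, 0.1307]
tool_rot: [0.708, 0.706, -0.002, -0.005]
ft_force: [0.3, 0.7, -3.9]
grip_width: 0.0607
```

send_rows(
  moves=[
    [[0,0,1],[0,0,0],54],
    [[0,0,2],[0,0,0],54],
    [[0,0,4],[0,0,0],54],
    [[0,0,4],[0,0,0],54],
  ],
)

```text
clock: 6.83
eef_pos: [0.5565, -0.1097, 0.1269]
tool_rot: [0.708, 0.706, -0.002, -0.005]
ft_force: [-0.1, -0.0, -3.3]
grip_width: 0.0605
```

```bash
python3 - <<'E'
from h import *
st();rel([.5574,-.1107,.125],np.pi/2)
E
```

```text
t 6.83 pos [ 0.5565 -0.1097  0.1269] F [-0.1 -0.  -3.3] grip 0.0605 j [-0.2   0.51 -0.08  0.99  0.    1.38]
rel [-1.   0.9  1.9] [-0.01  -0.005 -0.003]
```

send_rows(
  moves=[
    [[-1,1,0],[-0.006,-0.003,0],54],
    [[-1,1,1],[-0.006,-0.003,0],54],
    [[-1,1,2],[-0.006,-0.003,0],54],
    [[-1,1,2],[-0.006,-0.003,0],54],
  ],
)

```text
clock: 7.17
eef_pos: [0.5573, -0.1107, 0.1248]
tool_rot: [0.708, 0.706, -0.001, -0.002]
ft_force: [-0.1, 0.5, -3.1]
grip_width: 0.0609
```

send_rows(
  moves=[
    [[0,0,1],[0,0,0],54],
    [[0,0,1.5],[0,0,0],54],
    [[0,0,1.5],[0,0,0],54],
  ],
)

```text
clock: 7.42
eef_pos: [0.5574, -0.1108, 0.1236]
tool_rot: [0.708, 0.706, -0.001, -0.002]
ft_force: [-0.5, -0.3, -0.2]
grip_width: 0.0608
```

send_rows(
  moves=[
    [[0,0,0],[0,0,0],63],
    [[0,0,0],[0,0,0],66],
    [[0,0,0],[0,0,0],70],
    [[0,0,0],[0,0,0],74],
    [[0,0,0],[0,0,0],78],
  ],
)

```text
clock: 7.83
eef_pos: [0.5576, -0.1109, 0.1239]
tool_rot: [0.708, 0.706, -0.0, -0.002]
ft_force: [0.3, -0.3, 0.1]
grip_width: 0.0775
```

send_rows(
  moves=[
    [[0,0,-15],[0,0,0],80],
    [[0,0,-45],[0,0,0],80],
    [[0,-8,-85],[0,0,0],80],
    [[0,-16,-125],[0,0,0],80],
    [[0,-16,-166],[0,0,0],80],
    [[0,-16,-166],[0,0,0],80],
    [[0,-16,-166],[0,0,0],80],
  ],
)

```text
clock: 8.42
eef_pos: [0.5437, -0.1115, 0.2938]
tool_rot: [0.708, 0.706, 0.002, 0.002]
ft_force: [-0.5, 0.2, -1.5]
grip_width: 0.0797
```

```bash
python3 - <<'E'
from h import *
st()
c=get_calibration('wrist');im=camera('wrist');cv2.imwrite('pics/w4.png',im[:,:,::-1]);np.savez('w4.npz',**c)
for z in (.056,): print('ring',ringfit(im,c,z,[.5562,-.1087],.0335,sgn=0,win=.002),'plat',ringfit(im,c,z,[.5562,-.1087],.040,sgn=-1,win=.003))
h=cv2.cvtColor(im,cv2.COLOR_RGB2HSV)
m=((h[...,0]<15)&(h[...,1]>150)).astype(np.uint8)*255
for b in blobs(m,600):print(cv2.boundingRect(b),circ(c,b,.068,True))
x,y=proj(c,np.array([.556,-.109,.06]),True).astype(int)
cv2.imwrite('pics/w4c.png',cv2.resize(im[y-60:y+60,x-80:x+80,::-1],None,fx=5,fy=5))
E
```

```text
t 8.42 pos [ 0.5437 -0.1115  0.2938] F [-0.5  0.2 -1.5] grip 0.0797 j [-0.2   0.35  0.13  1.35  0.    1.37]
ring (array([ 0.55615077, -0.10944656]), np.float64(0.06733932112531427), 180, np.float64(0.0003942272042344666)) plat (array([ 0.55617506, -0.1086544 ]), np.float64(0.07906968153091096), 180, np.float64(0.00023311357740339947))
(261, 160, 65, 65) (array([ 0.55607918, -0.10899315]), np.float64(0.061389332650627855), np.float64(0.005478716989935547))
```

View pics/w4c.png

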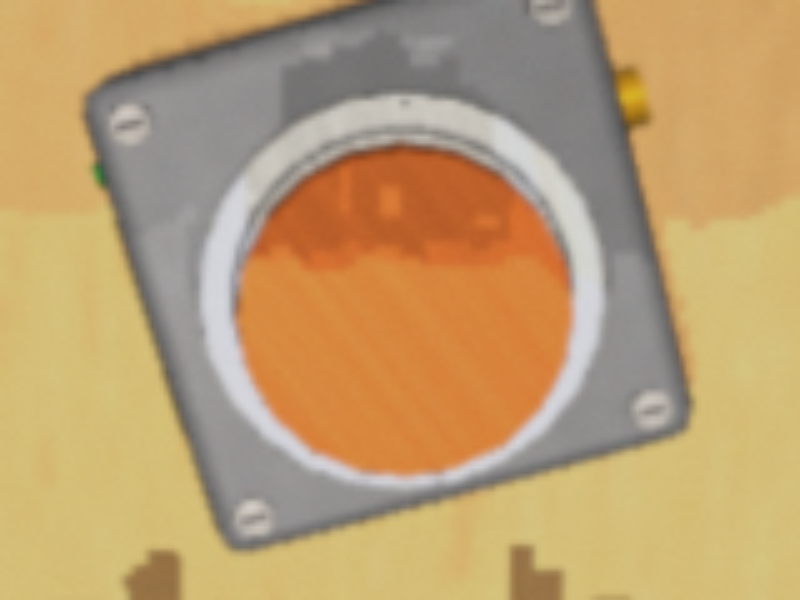

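The copper disc sits inside the platform rim with an even margin left and right, at about (403,310) in the crop against the rim centre at (402,292). The vertical offset is mostly parallax from the disc's height, so I'll quantify it.

```bash
python3 - <<'E'
from h import *
im=cv2.imread('pics/w4.png')[:,:,::-1].copy();c=dict(np.load('w4.npz'))
x,y=proj(c,np.array([.556,-.109,.06]),True).astype(int)
h=cv2.cvtColor(im,cv2.COLOR_RGB2HSV)
m=np.zeros(im.shape[:2],np.uint8);m[y-45:y+45,x-45:x+45]=(h[y-45:y+45,x-45:x+45,1]>110)*255
for b in blobs(m,900):
  for z in (.066,.068): print(cv2.boundingRect(b),z,circ(c,b,z,True))
# ceramic rough from w2 (top face z=.010)
im=cv2.imread('pics/w2.png')[:,:,::-1].copy();c=dict(np.load('w2.npz'))
g=cast(c,153,206,.01,True);print(g);print(ringfit(im,c,.01,g[:2],.029,sgn=-1,win=.005))
rel([.463,.111,.255],np.pi/2)
E
```

```text
(259, 160, 67, 66) 0.066 (array([ 0.55613294, -0.10954989]), np.float64(0.06273619254741125), np.float64(0.0003532296069403741))
(259, 160, 67, 66) 0.068 (array([ 0.55604264, -0.10905156]), np.float64(0.06231528077514047), np.float64(0.00035085838144841686))
[0.47642224 0.11607242 0.01      ]
(array([0.4742128 , 0.11365669]), np.float64(0.05725212381079557), 180, np.float64(0.00018007454707784191))
rel [221.9 -80.3  36.4] [ 0.    -0.001 -0.003]
```

send_rows(
  moves=[
    [[220,-84,44],[0,0,0],80],
    [[220,-84,44],[0,0,0],80],
    [[220,-84,44],[0,0,0],80],
    [[220,-84,44],[0,0,0],80],
    [[220,-84,44],[0,0,0],80],
    [[220,-84,44],[0,0,0],80],
    [[220,-84,44],[0,0,0],80],
    [[220,-84,44],[0,0,0],80],
    [[220,-84,44],[0,0,0],80],
  ],
)

```text
clock: 9.22
eef_pos: [0.4588, 0.1088, 0.2463]
tool_rot: [0.708, 0.706, -0.001, -0.001]
ft_force: [0.7, -0.3, 0.0]
grip_width: 0.0799
```

```bash
python3 - <<'E'
from h import *
o=st()
c=get_calibration('wrist');im=camera('wrist');cv2.imwrite('pics/w5.png',im[:,:,::-1]);np.savez('w5.npz',**c)
r=ringfit(im,c,.01,[.4742,.1137],.029,sgn=-1,win=.005);print(r)
h=cv2.cvtColor(im,cv2.COLOR_RGB2HSV);m=(h[...,1]<60).astype(np.uint8)*255
for b in blobs(m,1500):print(cv2.boundingRect(b),circ(c,b,.01,True))
rel([r[0][0]+.0012,r[0][1]-.002,.09],np.pi/2)
E
```

```text
t 9.22 pos [0.4588 0.1088 0.2463] F [ 0.7 -0.3  0. ] grip 0.0799 j [ 0.23  0.22 -0.18  1.18  0.    1.81]
(array([0.47440353, 0.1135366 ]), np.float64(0.05684338923609526), 180, np.float64(0.00017209716397295627))
(268, 159, 59, 58) (array([0.47426273, 0.11375365]), np.float64(0.056948858017030264), np.float64(0.0003236993664304529))
(0, 0, 560, 420) (array([ 0.42010017, -0.14289278]), np.float64(0.6862586109454838), np.float64(0.1799811138159047))
rel [  3.2  16.5 156.7] [-0.001 -0.    -0.004]
```

send_rows(
  moves=[
    [[3,17,40],[-0.001,0,-0.004],72],
    [[3,17,80],[-0.001,0,-0.004],72],
    [[3,17,120],[-0.001,0,-0.004],72],
    [[3,17,150],[-0.001,0,-0.004],72],
    [[3,17,160],[-0.001,0,-0.004],72],
    [[3,17,168],[-0.001,0,-0.004],72],
    [[3,17,172],[-0.001,0,-0.004],72],
    [[3,17,172],[-0.001,0,-0.004],72],
  ],
)

```text
clock: 9.93
eef_pos: [0.4772, 0.1111, 0.0753]
tool_rot: [0.707, 0.707, 0.001, 0.0]
ft_force: [0.0, -0.4, 0.8]
grip_width: 0.0722
```

```bash
python3 - <<'E'
from h import *
st();rel([.4756,.1117,.0715],np.pi/2)
E
```

```text
t 9.93 pos [0.4772 0.1111 0.0753] F [ 0.  -0.4  0.8] grip 0.0722 j [ 0.23  0.45 -0.36  0.76  0.    1.8 ]
rel [ 0.6 -1.6  3.8] [ 0.001 -0.001 -0.001]
```

send_rows(
  moves=[
    [[0.5,-1.6,2],[0,0,0],72],
    [[0.5,-1.6,4],[0,0,0],72],
    [[0.5,-1.6,4],[0,0,0],66],
    [[0.5,-1.6,4],[0,0,0],60],
    [[0.5,-1.6,4],[0,0,0],54],
    [[0.5,-1.6,4],[0,0,0],48],
    [[0.5,-1.6,4],[0,0,0],48],
    [[0.5,-1.6,4],[0,0,0],48],
    [[0.5,-1.6,4],[0,0,0],48],
  ],
)

```text
clock: 10.68
eef_pos: [0.476, 0.1118, 0.0728]
tool_rot: [0.707, 0.707, 0.001, 0.001]
ft_force: [-2.9, -0.2, 9.5]
grip_width: 0.0537
```

send_rows(
  moves=[
    [[0,0,-3],[0,0,0],48],
    [[0,0,-10],[0,0,0],48],
    [[0,0,-25],[0,0,0],48],
    [[0,0,-40],[0,0,0],48],
    [[0,0,-40],[0,0,0],48],
    [[0,0,-40],[0,0,0],48],
  ],
)

```text
clock: 11.18
eef_pos: [0.4767, 0.112, 0.1137]
tool_rot: [0.707, 0.707, 0.003, 0.001]
ft_force: [-0.1, 0.5, -1.1]
grip_width: 0.0536
```

```bash
python3 - <<'E'
from h import *
o=st()
c=get_calibration('wrist');im=camera('wrist');cv2.imwrite('pics/w6.png',im[:,:,::-1]);np.savez('w6.npz',**c)
rel([.5574,-.1107,.21])
E
```

```text
t 11.18 pos [0.4767 0.112  0.1137] F [-0.1  0.5 -1.1] grip 0.0536 j [ 0.23  0.39 -0.33  0.85  0.    1.8 ]
rel [-222.3   81.9  -97.1] [0. 0. 0.]
```

View pics/w6.png

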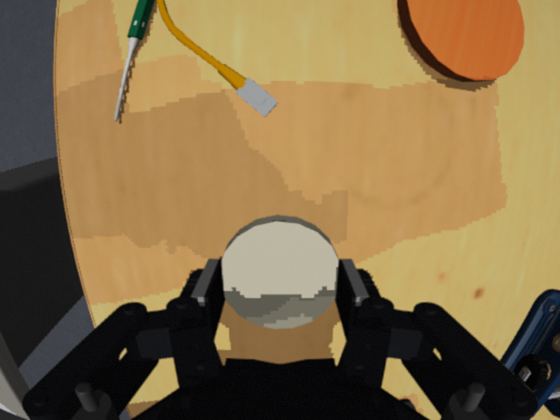

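The ceramic is held level at about (280,271), with both pads on its rim.

send_rows(
  moves=[
    [[0,0,-40],[0,0,0],48],
    [[-222,81,-90],[0,0,0],48],
    [[-222,81,-90],[0,0,0],48],
    [[-222,81,-90],[0,0,0],48],
    [[-222,81,-90],[0,0,0],48],
    [[-222,81,-90],[0,0,0],48],
    [[-222,81,-90],[0,0,0],48],
    [[-222,81,-90],[0,0,0],48],
    [[-222,81,-90],[0,0,0],48],
    [[-222,81,-90],[0,0,0],48],
  ],
)

```text
clock: 12.07
eef_pos: [0.5555, -0.1101, 0.2013]
tool_rot: [0.707, 0.707, 0.001, -0.001]
ft_force: [-0.6, 0.5, -0.9]
grip_width: 0.0535
```

```bash
python3 - <<'E'
from h import *
st();rel([.5574,-.1107,.15],np.pi/2)
im=cv2.imread('pics/w6.png')[:,:,::-1].copy();c=dict(np.load('w6.npz'));tcp=np.array([.4767,.112])
h=cv2.cvtColor(im,cv2.COLOR_RGB2HSV)
m=(h[...,1]<75)&(h[...,2]>60);M=np.zeros(m.shape,np.uint8);M[205:335,226:336]=m[205:335,226:336]*255
for b in blobs(M,2000):
    k=b[(b[:,0,0]>230)&(b[:,0,0]<332)]
    r=circ(c,k,.1137-.0628,True);print(cv2.boundingRect(b),r[0]-tcp,r[1:])
E
```

```text
t 12.07 pos [ 0.5555 -0.1101  0.2013] F [-0.6  0.5 -0.9] grip 0.0535 j [-0.2   0.43  0.01  1.14  0.    1.38]
rel [-0.7  1.9 51.3] [ 0.001 -0.002 -0.001]
(226, 216, 110, 113) [-0.00054655  0.00323668] (np.float64(0.0588561236746514), np.float64(0.00043687314289367866))
```

send_rows(
  moves=[
    [[-1,2,15],[0,0,0],48],
    [[-1,2,30],[0,0,0],48],
    [[-1,2,45],[0,0,0],48],
    [[-1,2,53],[0,0,0],48],
    [[-1,2,56],[0,0,0],48],
    [[-1,2,56],[0,0,0],48],
  ],
)

```text
clock: 12.57
eef_pos: [0.5566, -0.1098, 0.1441]
tool_rot: [0.707, 0.707, 0.0, -0.002]
ft_force: [-0.4, 0.3, -0.7]
grip_width: 0.0537
```

```bash
python3 - <<'E'
from h import *
st();rel([.5574,-.1107,.142],np.pi/2)
E
```

```text
t 12.57 pos [ 0.5566 -0.1098  0.1441] F [-0.4  0.3 -0.7] grip 0.0537 j [-0.2   0.49 -0.07  1.02  0.    1.37]
rel [-1.   0.8  2.1] [-0.002 -0.003  0.001]
```

send_rows(
  moves=[
    [[-1,1,1],[-0.005,-0.002,0],48],
    [[-1,1,2],[-0.005,-0.002,0],48],
    [[-1,1,2],[-0.005,-0.002,0],48],
  ],
)

```text
clock: 12.82
eef_pos: [0.5579, -0.1107, 0.1427]
tool_rot: [0.707, 0.707, 0.002, 0.001]
ft_force: [-0.1, -0.9, -0.2]
grip_width: 0.0538
```

send_rows(
  moves=[
    [[0,0,1],[0,0,0],48],
    [[0,0,1.5],[0,0,0],48],
    [[0,0,1.5],[0,0,0],48],
  ],
)

```text
clock: 13.07
eef_pos: [0.5581, -0.1108, 0.1415]
tool_rot: [0.707, 0.707, 0.002, 0.001]
ft_force: [0.0, -1.0, -1.0]
grip_width: 0.0535
```

send_rows(
  moves=[
    [[0,-0.5,1],[0,0,0],48],
    [[0,-0.5,1],[0,0,0],48],
    [[0,-0.5,1],[0,0,0],48],
  ],
)

```text
clock: 13.32
eef_pos: [0.5577, -0.1109, 0.1406]
tool_rot: [0.707, 0.707, 0.002, 0.001]
ft_force: [0.2, -0.2, -0.8]
grip_width: 0.0536
```

send_rows(
  moves=[
    [[0,0,0.5],[0,0,0],48],
    [[0,0,0.8],[0,0,0],48],
    [[0,0,0.8],[0,0,0],48],
  ],
)

```text
clock: 13.57
eef_pos: [0.5576, -0.1109, 0.14]
tool_rot: [0.707, 0.707, 0.002, 0.001]
ft_force: [-0.4, 0.7, 2.9]
grip_width: 0.0534
```

send_rows(
  moves=[
    [[0,0,0],[0,0,0],57],
    [[0,0,0],[0,0,0],62],
    [[0,0,0],[0,0,0],67],
    [[0,0,0],[0,0,0],72],
    [[0,0,0],[0,0,0],76],
  ],
)

```text
clock: 13.98
eef_pos: [0.5576, -0.1109, 0.14]
tool_rot: [0.707, 0.707, 0.002, 0.001]
ft_force: [-0.3, -1.0, -0.1]
grip_width: 0.076
```

send_rows(
  moves=[
    [[0,0,-15],[0,0,0],80],
    [[0,0,-45],[0,0,0],80],
    [[0,-8,-85],[0,0,0],80],
    [[0,-16,-125],[0,0,0],80],
    [[0,-16,-150],[0,0,0],80],
    [[0,-16,-150],[0,0,0],80],
    [[0,-16,-150],[0,0,0],80],
  ],
)

```text
clock: 14.57
eef_pos: [0.5419, -0.1112, 0.2922]
tool_rot: [0.707, 0.707, 0.003, 0.004]
ft_force: [0.6, -0.0, -0.1]
grip_width: 0.0802
```

```bash
cat >> h.py <<'E'
def sub(im,c,x0,f):
    x,y=proj(c,np.array(x0),True).astype(int);h=cv2.cvtColor(im,cv2.COLOR_RGB2HSV).astype(int)
    m=np.zeros(im.shape[:2],np.uint8);s=np.s_[y-48:y+48,x-48:x+48];m[s]=f(h[s])*255
    return m,(x,y)
E
python3 - <<'E'
from h import *
st()
c=get_calibration('wrist');im=camera('wrist');cv2.imwrite('pics/w7.png',im[:,:,::-1]);np.savez('w7.npz',**c)
print('plat',ringfit(im,c,.056,[.5562,-.1087],.040,sgn=-1,win=.003))
m,(x,y)=sub(im,c,[.556,-.109,.06],lambda h:h[...,1]>110)
for b in blobs(m,600):
  print('cop',cv2.boundingRect(b),circ(c,b,.068,True))
print('cer',ringfit(im,c,.078,[.556,-.109],.029,sgn=-1,win=.005),ringfit(im,c,.078,[.556,-.109],.029,sgn=-1,win=.003))
m2,_=sub(im,c,[.556,-.109,.078],lambda h:h[...,1]<60)
mm=cv2.morphologyEx(cv2.bitwise_not(m),cv2.MORPH_OPEN,np.ones((3,3)))
cs,hi=cv2.findContours(m,cv2.RETR_CCOMP,cv2.CHAIN_APPROX_NONE)
for k,hh in zip(cs,hi[0]):
    if hh[3]>=0 and cv2.contourArea(k)>500: print('hole',cv2.boundingRect(k),circ(c,k,.078,True))
cv2.imwrite('pics/w7c.png',cv2.resize(im[y-60:y+60,x-80:x+80,::-1],None,fx=5,fy=5))
E
```

```text
t 14.57 pos [ 0.5419 -0.1112  0.2922] F [ 0.6 -0.  -0.1] grip 0.0802 j [-0.2   0.34  0.12  1.33  0.    1.37]
plat (array([ 0.55620226, -0.10859153]), np.float64(0.07902723569104257), 180, np.float64(0.00023109691870980276))
cer (array([ 0.5577555 , -0.11008998]), np.float64(0.05935451276367923), 174, np.float64(0.0005413951804507239)) (array([ 0.55680837, -0.10863422]), np.float64(0.0567411694524866), 155, np.float64(0.00014272886694401132))
```

View pics/w7c.png

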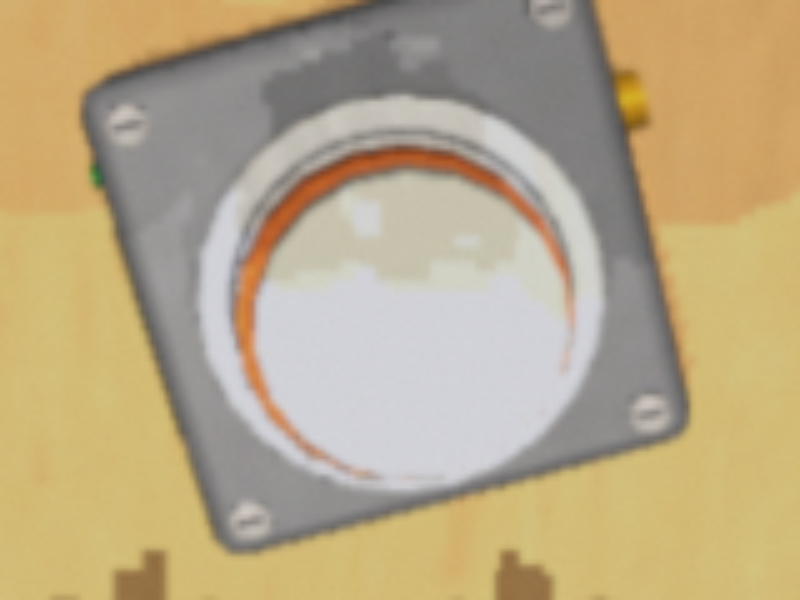

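The ceramic lies flat on the copper, with an even crescent of copper left after parallax, centred to about 1 mm. Next is the cooler.

send_rows(
  moves=[
    [[-266,-57,25],[0,0,0],80],
    [[-266,-57,25],[0,0,0],80],
    [[-266,-57,25],[0,0,0],80],
    [[-266,-57,25],[0,0,0],80],
    [[-266,-57,25],[0,0,0],80],
    [[-266,-57,25],[0,0,0],80],
    [[-266,-57,25],[0,0,0],80],
    [[-266,-57,25],[0,0,0],80],
    [[-266,-57,25],[0,0,0],80],
    [[-266,-57,25],[0,0,0],80],
  ],
)

```text
clock: 15.45
eef_pos: [0.4839, -0.3762, 0.2629]
tool_rot: [0.707, 0.707, 0.002, 0.0]
ft_force: [-0.0, 0.5, 0.4]
grip_width: 0.0799
```

```bash
python3 - <<'E'
from h import *
st()
c=get_calibration('wrist');im=camera('wrist');cv2.imwrite('pics/w8.png',im[:,:,::-1]);np.savez('w8.npz',**c)
for b in blobs(mask(im,'blue'),500): print(cv2.boundingRect(b),circ(c,b,.024,True))
print(ringfit(im,c,.024,[.5,-.3708],.025,sgn=1,win=.004))
E
```

```text
t 15.45 pos [ 0.4839 -0.3762  0.2629] F [-0.   0.5  0.4] grip 0.0799 j [-0.66  0.48  0.25  1.34  0.    0.91]
(271, 163, 49, 51) (array([ 0.49862295, -0.37135425]), np.float64(0.048770188042911236), np.float64(0.000791687567526962))
(277, 65, 51, 50) (array([ 0.50477624, -0.27582184]), np.float64(0.047279033430602), np.float64(0.0003544776310419583))
(451, 32, 56, 60) (array([ 0.69920706, -0.22874479]), np.float64(0.05701876936742789), np.float64(0.008612183475277237))
(array([ 0.49821243, -0.37116026]), np.float64(0.05171010462075718), 180, np.float64(0.0004916970466179969))
```

View pics/w8.png

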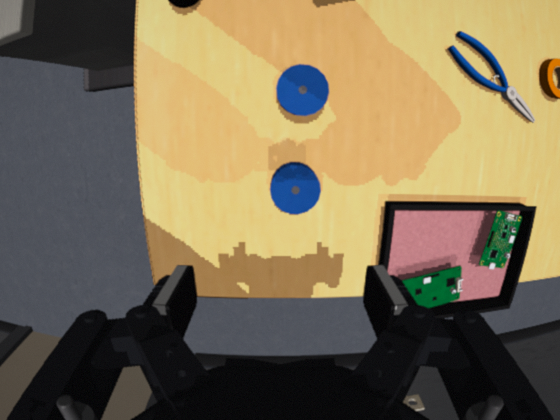

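The target cooler is at (295,188). Its twin is at (302,90), and the tray's edge at x≈385 px is clear of the fingers.

send_rows(
  moves=[
    [[3,16,40],[0,0,0],70],
    [[3,16,80],[0,0,0],70],
    [[3,16,120],[0,0,0],70],
    [[3,16,150],[0,0,0],70],
    [[3,16,170],[0,0,0],70],
    [[3,16,180],[0,0,0],70],
    [[3,16,183],[0,0,0],70],
    [[3,16,183],[0,0,0],70],
  ],
)

```text
clock: 16.17
eef_pos: [0.5016, -0.3713, 0.0807]
tool_rot: [0.706, 0.708, 0.002, 0.0]
ft_force: [0.0, -0.4, -0.1]
grip_width: 0.0696
```

```bash
python3 - <<'E'
from h import *
st();rel([.4996,-.3732,.080],np.pi/2)
E
```

```text
t 16.17 pos [ 0.5016 -0.3713  0.0807] F [ 0.  -0.4 -0.1] grip 0.0696 j [-0.64  0.65  0.04  0.95  0.    0.93]
rel [-1.9 -2.1  0.7] [ 0.004 -0.003  0.003]
```

send_rows(
  moves=[
    [[-2,-2,1],[0,0,0],70],
    [[-2,-2,1],[0,0,0],64],
    [[-2,-2,1],[0,0,0],58],
    [[-2,-2,1],[0,0,0],52],
    [[-2,-2,1],[0,0,0],46],
    [[-2,-2,1],[0,0,0],40],
    [[-2,-2,1],[0,0,0],40],
    [[-2,-2,1],[0,0,0],40],
    [[-2,-2,1],[0,0,0],40],
  ],
)

```text
clock: 16.92
eef_pos: [0.5002, -0.374, 0.0815]
tool_rot: [0.706, 0.708, 0.002, 0.002]
ft_force: [-1.1, 1.1, 5.4]
grip_width: 0.0477
```

send_rows(
  moves=[
    [[0,0,-3],[0,0,0],40],
    [[0,0,-15],[0,0,0],40],
    [[0,0,-40],[0,0,0],40],
    [[0,0,-80],[0,0,0],40],
    [[0,0,-120],[0,0,0],40],
    [[0,0,-120],[0,0,0],40],
    [[0,0,-120],[0,0,0],40],
  ],
)

```text
clock: 17.5
eef_pos: [0.5011, -0.3754, 0.2062]
tool_rot: [0.706, 0.708, 0.003, 0.006]
ft_force: [-0.2, 0.6, -1.2]
grip_width: 0.0479
```

```bash
python3 - <<'E'
from h import *
o=st()
c=get_calibration('wrist');im=camera('wrist');cv2.imwrite('pics/w9.png',im[:,:,::-1]);np.savez('w9.npz',**c)
for b in blobs(mask(im,'blue'),900): 
    x,y,w,hh=cv2.boundingRect(b)
    k=b[(b[:,0,0]>x+8)&(b[:,0,0]<x+w-8)]
    r=circ(c,k,o['eef_pos'][2]-.0793+.024,True);print((x,y,w,hh),r[0]-o['eef_pos'][:2],r[1:])
rel([.5568,-.1107,.20],np.pi/2)
E
```

```text
t 17.50 pos [ 0.5011 -0.3754  0.2062] F [-0.2  0.6 -1.2] grip 0.0479 j [-0.64  0.53  0.18  1.21  0.    0.92]
(226, 220, 108, 110) [0.00034392 0.0057776 ] (np.float64(0.054098509868923464), np.float64(0.0014269842360430346))
(252, 53, 63, 61) [0.00085621 0.08801402] (np.float64(0.02368690919192227), np.float64(0.00012077853849589358))
rel [263.6  57.6   3.7] [0.009 0.001 0.003]
```

View pics/w9.png

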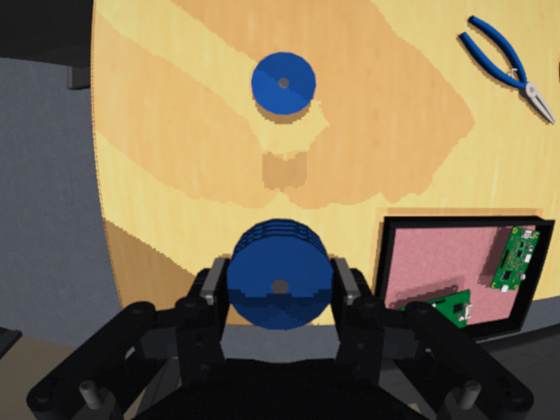

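```bash
python3 - <<'E'
from h import *
c=dict(np.load('w9.npz'))
print(cast(c,280,286,.1487,True)[:2]-[.5011,-.3754])
im=cv2.imread('pics/w9.png')[:,:,::-1];g=im[276:298,268:293].astype(float)
m=((g[...,0]>g[...,2]*.7)).astype(np.uint8);M=cv2.moments(m,True);u,v=M['m10']/M['m00']+268,M['m01']/M['m00']+276
print(u,v,cast(c,u,v,.1487,True)[:2]-[.5011,-.3754])
c=dict(np.load('w8.npz'));print('pre',cast(c,295.5,189.5,.024,True)[:2])
E
```

```text
[-9.95832545e-06  1.24028277e-03]
279.80628272251306 286.5916230366492 [-9.65767733e-05  9.27528623e-04]
pre [ 0.49925968 -0.37240468]
```

send_rows(
  moves=[
    [[264,57,-6],[0.005,0,0.003],40],
    [[264,57,-6],[0.005,0,0.003],40],
    [[264,57,-6],[0.005,0,0.003],40],
    [[264,57,-6],[0.005,0,0.003],40],
    [[264,57,-6],[0.005,0,0.003],40],
    [[264,57,-6],[0.005,0,0.003],40],
    [[264,57,-6],[0.005,0,0.003],40],
    [[264,57,-6],[0.005,0,0.003],40],
    [[264,57,-6],[0.005,0,0.003],40],
    [[264,57,-6],[0.005,0,0.003],40],
  ],
)

```text
clock: 18.38
eef_pos: [0.5552, -0.1105, 0.2083]
tool_rot: [0.707, 0.707, -0.0, 0.001]
ft_force: [-0.3, -0.4, -2.3]
grip_width: 0.0474
```

send_rows(
  moves=[
    [[0,1.5,15],[0,0,0],40],
    [[0,1.5,28],[0,0,0],40],
    [[0,1.5,38],[0,0,0],40],
    [[0,1.5,43],[0,0,0],40],
    [[0,1.5,43],[0,0,0],40],
  ],
)

```text
clock: 18.8
eef_pos: [0.5555, -0.1114, 0.1635]
tool_rot: [0.708, 0.706, -0.001, -0.001]
ft_force: [-0.5, 0.6, -0.4]
grip_width: 0.0476
```

```bash
python3 - <<'E'
from h import *
st();rel([.5566,-.110,.160],np.pi/2)
E
```

```text
t 18.80 pos [ 0.5555 -0.1114  0.1635] F [-0.5  0.6 -0.4] grip 0.0476 j [-0.2   0.47 -0.05  1.06 -0.    1.38]
rel [1.4 1.1 3.5] [-0.003  0.    -0.002]
```

send_rows(
  moves=[
    [[1.5,1,0],[-0.005,-0.002,0],40],
    [[1.5,1,1.5],[-0.005,-0.002,0],40],
    [[1.5,1,2],[-0.005,-0.002,0],40],
    [[1.5,1,2],[-0.005,-0.002,0],40],
  ],
)

```text
clock: 19.13
eef_pos: [0.5567, -0.11, 0.162]
tool_rot: [0.708, 0.706, 0.0, 0.002]
ft_force: [-0.3, -0.2, -1.2]
grip_width: 0.0477
```

send_rows(
  moves=[
    [[0,0,0.6],[0,0,0],40],
    [[0,0,1],[0,0,0],40],
    [[0,0,1],[0,0,0],40],
  ],
)

```text
clock: 19.38
eef_pos: [0.5568, -0.1099, 0.1612]
tool_rot: [0.708, 0.707, 0.0, 0.002]
ft_force: [0.3, 0.9, -0.9]
grip_width: 0.0474
```

send_rows(
  moves=[
    [[0,0,0.6],[0,0,0],40],
    [[0,0,1],[0,0,0],40],
    [[0,0,1],[0,0,0],40],
  ],
)

```text
clock: 19.63
eef_pos: [0.5568, -0.1099, 0.1601]
tool_rot: [0.708, 0.707, 0.0, 0.002]
ft_force: [0.5, 0.2, -1.8]
grip_width: 0.0478
```

send_rows(
  moves=[
    [[0,0,0.5],[0,0,0],40],
    [[0,0,0.7],[0,0,0],40],
    [[0,0,0.7],[0,0,0],40],
  ],
)

```text
clock: 19.88
eef_pos: [0.5567, -0.1099, 0.1593]
tool_rot: [0.708, 0.707, 0.0, 0.002]
ft_force: [-1.0, -0.7, -0.9]
grip_width: 0.0475
```

send_rows(
  moves=[
    [[0,0,0.5],[0,0,0],40],
    [[0,0,0.7],[0,0,0],40],
    [[0,0,0.7],[0,0,0],40],
  ],
)

```text
clock: 20.13
eef_pos: [0.5568, -0.1099, 0.1588]
tool_rot: [0.708, 0.707, 0.0, 0.002]
ft_force: [-1.2, -0.5, -0.1]
grip_width: 0.0478
```

send_rows(
  moves=[
    [[0,0,0.4],[0,0,0],40],
    [[0,0,0.4],[0,0,0],40],
    [[0,0,0.4],[0,0,0],40],
  ],
)

```text
clock: 20.38
eef_pos: [0.5568, -0.1099, 0.1585]
tool_rot: [0.708, 0.707, 0.0, 0.002]
ft_force: [-0.9, 0.1, 0.9]
grip_width: 0.0476
```

send_rows(
  moves=[
    [[0,0,0],[0,0,0],49],
    [[0,0,0],[0,0,0],53],
    [[0,0,0],[0,0,0],58],
    [[0,0,0],[0,0,0],64],
    [[0,0,0],[0,0,0],70],
  ],
)

```text
clock: 20.8
eef_pos: [0.5569, -0.1099, 0.1585]
tool_rot: [0.708, 0.707, 0.0, 0.002]
ft_force: [-0.8, 0.2, -0.6]
grip_width: 0.0699
```

send_rows(
  moves=[
    [[0,0,-15],[0,0,0],72],
    [[0,0,-45],[0,0,0],72],
    [[0,-8,-85],[0,0,0],72],
    [[0,-16,-125],[0,0,0],72],
    [[0,-16,-135],[0,0,0],72],
    [[0,-16,-135],[0,0,0],72],
    [[0,-16,-135],[0,0,0],72],
  ],
)

```text
clock: 21.38
eef_pos: [0.5407, -0.1096, 0.2941]
tool_rot: [0.708, 0.707, 0.001, 0.003]
ft_force: [-0.6, -0.0, -1.0]
grip_width: 0.0717
```

```bash
python3 - <<'E'
from h import *
st()
c=get_calibration('wrist');im=camera('wrist');cv2.imwrite('pics/w10.png',im[:,:,::-1]);np.savez('w10.npz',**c)
print('plat',ringfit(im,c,.056,[.5562,-.1087],.040,sgn=-1,win=.003))
m,(x,y)=sub(im,c,[.556,-.109,.06],lambda h:(h[...,0]>98)&(h[...,0]<128)&(h[...,1]>130))
for b in blobs(m,600):
  print('cooler',cv2.boundingRect(b),circ(c,b,.101,True))
cv2.imwrite('pics/w10c.png',cv2.resize(im[y-60:y+60,x-80:x+80,::-1],None,fx=5,fy=5))
E
```

```text
t 21.38 pos [ 0.5407 -0.1096  0.2941] F [-0.6 -0.  -1. ] grip 0.0717 j [-0.2   0.34  0.12  1.34 -0.    1.37]
plat (array([ 0.55614274, -0.10856866]), np.float64(0.07901974804035992), 141, np.float64(0.00023645651773166604))
cooler (269, 172, 58, 60) (array([ 0.55607006, -0.10752265]), np.float64(0.05001197372048465), np.float64(0.0010351693039842738))
```

View pics/w10c.png

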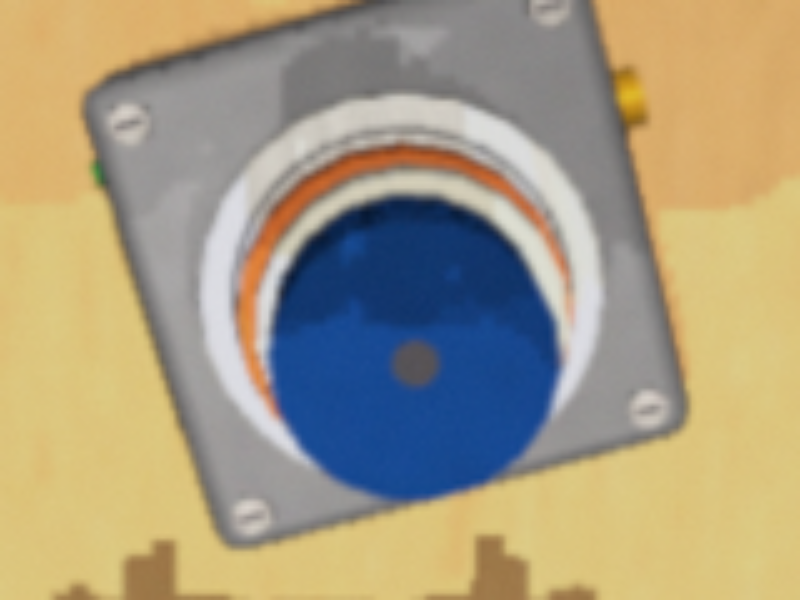

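The cooler stands upright on the ceramic, with its centre dimple at (416,363) in the crop. I'll compute its centre and then press.

```bash
python3 - <<'E'
from h import *
c=dict(np.load('w10.npz'))
x,y=proj(c,np.array([.556,-.109,.06]),True).astype(int)
u,v=x-80+(416-2)/5,y-60+(363-2)/5
for z in (.099,.102):print(cast(c,u,v,z,True))
rel([.5565,-.1095,.19],np.pi/2)
E
```

```text
[ 0.55628329 -0.10967997  0.099     ]
[ 0.55609364 -0.10881452  0.102     ]
rel [  0.2  16.1 102.6] [ 0.003  0.003 -0.001]
```

send_rows(
  moves=[
    [[0,16,20],[0.003,0.003,0],40],
    [[0,16,50],[0.003,0.003,0],0],
    [[0,16,75],[0.003,0.003,0],0],
    [[0,16,95],[0.003,0.003,0],0],
    [[0,16,105],[0.003,0.003,0],0],
    [[0,16,105],[0.003,0.003,0],0],
    [[0,16,105],[0.003,0.003,0],0],
    [[0,16,105],[0.003,0.003,0],0],
  ],
)

```text
clock: 22.1
eef_pos: [0.557, -0.1098, 0.1884]
tool_rot: [0.708, 0.707, 0.0, 0.0]
ft_force: [-0.0, -0.1, 0.5]
grip_width: -0.0
```

```bash
python3 - <<'E'
from h import *
st();rel([.5567,-.1098,.177],np.pi/2)
F=[]
for i in range(8):
    camera('top');F.append(readout.get_obs()['ft_force'][2])
print(np.round(F,2),np.mean(F))
E
```

```text
t 22.10 pos [ 0.557  -0.1098  0.1884] F [-0.  -0.1  0.5] grip -0.0000 j [-0.19  0.45 -0.01  1.11  0.    1.38]
rel [ 0.  -0.3 11.4] [ 0.001 -0.    -0.001]
[-0.04 -0.55  0.54 -0.67  0.93 -0.27 -0.62  0.27] -0.04980672417031911
```

send_rows(
  moves=[
    [[0,0,5],[0,0,0],0],
    [[0,0,9],[0,0,0],0],
    [[0,0,11],[0,0,0],0],
    [[0,0,11],[0,0,0],0],
  ],
)

```text
clock: 22.83
eef_pos: [0.5559, -0.1096, 0.1762]
tool_rot: [0.708, 0.707, -0.0, -0.001]
ft_force: [0.2, 0.4, 0.0]
grip_width: 0.0003
```

send_rows(
  moves=[
    [[0,0,0.6],[0,0,0],0],
    [[0,0,1.2],[0,0,0],0],
    [[0,0,1.2],[0,0,0],0],
  ],
)

```text
clock: 23.08
eef_pos: [0.5559, -0.1096, 0.1747]
tool_rot: [0.708, 0.707, -0.0, -0.001]
ft_force: [0.3, 0.6, -0.6]
grip_width: 0.0001
```

send_rows(
  moves=[
    [[0,0,0.5],[0,0,0],0],
    [[0,0,1],[0,0,0],0],
    [[0,0,1],[0,0,0],0],
  ],
)

```text
clock: 23.33
eef_pos: [0.556, -0.1097, 0.1739]
tool_rot: [0.708, 0.707, -0.0, -0.001]
ft_force: [-0.4, 0.2, 0.7]
grip_width: 0.0001
```

send_rows(
  moves=[
    [[0,0.5,0.5],[0,0,0],0],
    [[0,0.5,0.5],[0,0,0],0],
    [[0,0.5,0.5],[0,0,0],0],
  ],
)

```text
clock: 23.58
eef_pos: [0.5564, -0.1097, 0.1735]
tool_rot: [0.708, 0.707, -0.0, -0.001]
ft_force: [-1.2, -0.6, 2.3]
grip_width: -0.0002
```

send_rows(
  moves=[
    [[0,0,0.5],[0,0,0],0],
    [[0,0,0.5],[0,0,0],0],
    [[0,0,0.5],[0,0,0],0],
  ],
)

```text
clock: 23.83
eef_pos: [0.5564, -0.1097, 0.1733]
tool_rot: [0.708, 0.707, -0.0, -0.001]
ft_force: [-1.6, -0.9, 3.1]
grip_width: 0.0002
```

send_rows(
  moves=[
    [[0,0,0.5],[0,0,0],0],
    [[0,0,0.5],[0,0,0],0],
    [[0,0,0.5],[0,0,0],0],
  ],
)

```text
clock: 24.08
eef_pos: [0.5564, -0.1097, 0.173]
tool_rot: [0.708, 0.707, -0.0, -0.001]
ft_force: [-1.1, -0.3, 4.9]
grip_width: -0.0003
```

send_rows(
  moves=[
    [[0,0,1],[0,0,0],0],
    [[0,0,1],[0,0,0],0],
    [[0,0,1],[0,0,0],0],
  ],
)

```text
clock: 24.33
eef_pos: [0.5564, -0.1097, 0.1725]
tool_rot: [0.708, 0.707, -0.0, -0.0]
ft_force: [-1.8, -0.3, 7.0]
grip_width: -0.0003
```

send_rows(
  moves=[
    [[0,0,0.7],[0,0,0],0],
    [[0,0,0.7],[0,0,0],0],
    [[0,0,0.7],[0,0,0],0],
  ],
)

```text
clock: 24.58
eef_pos: [0.5563, -0.1097, 0.1723]
tool_rot: [0.708, 0.707, 0.0, -0.0]
ft_force: [-2.8, 1.2, 7.1]
grip_width: -0.0001
```

send_rows(
  moves=[
    [[0,0,1.1],[0,0,0],0],
    [[0,0,1.1],[0,0,0],0],
    [[0,0,1.1],[0,0,0],0],
  ],
)

```text
clock: 24.83
eef_pos: [0.5563, -0.1097, 0.1721]
tool_rot: [0.708, 0.707, 0.0, 0.0]
ft_force: [-3.6, -0.8, 8.4]
grip_width: 0.0
```

```bash
python3 - <<'E'
from h import *
F=[]
for i in range(6):
    camera('top');F.append(readout.get_obs()['ft_force'])
print(np.round(F,1).tolist(),np.mean(F,0));st()
E
```

```text
[[-3.4, 1.2, 7.1], [-4.1, 0.4, 8.0], [-3.7, 0.3, 8.1], [-3.8, 0.2, 7.9], [-2.9, 0.3, 8.2], [-3.2, 0.2, 7.3]] [-3.5059414   0.43203193  7.76045377]
t 25.13 pos [ 0.5563 -0.1096  0.1721] F [-3.2  0.2  7.3] grip 0.0000 j [-0.19  0.46 -0.03  1.08  0.    1.38]
```

send_rows(
  moves=[
    [[0,-0.5,1.5],[0,0,0],0],
    [[0,-0.5,1.5],[0,0,0],0],
    [[0,-0.5,1.5],[0,0,0],0],
  ],
)

```text
clock: 25.38
eef_pos: [0.5562, -0.1097, 0.1718]
tool_rot: [0.708, 0.707, 0.001, 0.001]
ft_force: [-2.2, 0.8, 9.5]
grip_width: -0.0003
```

```bash
python3 - <<'E'
from h import *
F=[]
for i in range(6):
    camera('top');F.append(readout.get_obs()['ft_force'])
print(np.mean(F,0),np.round(F,1)[:,2]);st()
E
```

```text
[-3.07019209  0.72557375  9.22990618] [10.   8.8  8.8  9.7  8.6  9.4]
t 25.68 pos [ 0.5562 -0.1096  0.1718] F [-3.2  0.7  9.4] grip -0.0001 j [-0.19  0.46 -0.04  1.07  0.    1.38]
```

send_rows(
  moves=[
    [[0,-0.4,1.5],[0,0,0],0],
    [[0,-0.4,1.5],[0,0,0],0],
    [[0,-0.4,1.5],[0,0,0],0],
    [[0,-0.4,1.5],[0,0,0],0],
  ],
)

```text
clock: 26.02
eef_pos: [0.5561, -0.1096, 0.1716]
tool_rot: [0.708, 0.707, 0.001, 0.001]
ft_force: [-4.2, 1.1, 9.9]
grip_width: 0.0001
```

```bash
python3 - <<'E'
from h import *
F=[]
for i in range(26):
    camera('top');F.append(readout.get_obs()['ft_force'])
print(np.mean(F,0),np.round(F,1)[:,2]);st()
E
```

```text
[-3.44218608  0.9362651   9.71117791] [10.4  8.9  9.6 10.3  9.5  9.4 10.4  9.9  9.9  9.8  9.3  9.4 10.3 10.
  9.1  8.9 10.  10.7 10.  10.   9.8  8.7  8.8  9.9  9.9  9.8]
t 27.32 pos [ 0.5561 -0.1096  0.1716] F [-4.   1.   9.8] grip 0.0002 j [-0.19  0.46 -0.04  1.07  0.    1.38]
```

send_rows(
  moves=[
    [[0,-0.5,0.5],[0,0,0],0],
    [[0,-0.5,-0.5],[0,0,0],0],
    [[0,-0.5,-2],[0,0,0],0],
    [[0,-0.5,-6],[0,0,0],0],
    [[0,-0.5,-25],[0,0,0],0],
    [[0,-8,-65],[0,0,0],0],
    [[0,-16,-105],[0,0,0],40],
    [[0,-16,-122],[0,0,0],72],
    [[0,-16,-122],[0,0,0],72],
    [[0,-16,-122],[0,0,0],72],
  ],
)

```text
clock: 28.15
eef_pos: [0.5403, -0.1098, 0.2947]
tool_rot: [0.708, 0.707, 0.002, 0.003]
ft_force: [0.9, 0.5, -0.7]
grip_width: 0.0479
```

```bash
python3 - <<'E'
from h import *
st()
c=get_calibration('wrist');im=camera('wrist');cv2.imwrite('pics/w11.png',im[:,:,::-1])
print('plat',ringfit(im,c,.056,[.5562,-.1087],.040,sgn=-1,win=.003))
x,y=proj(c,np.array([.556,-.109,.101]),True).astype(int)
g=im[y-12:y+13,x-12:x+13].astype(float);m=(g[...,0]>g[...,2]*.6).astype(np.uint8);M=cv2.moments(m,True)
u,v=M['m10']/M['m00']+x-12,M['m01']/M['m00']+y-12;print(M['m00'],u,v,cast(c,u,v,.1005,True))
m,_=sub(im,c,[.556,-.109,.06],lambda h:(h[...,0]>98)&(h[...,0]<128)&(h[...,1]>130))
for b in blobs(m,600): print('cooler',cv2.boundingRect(b),circ(c,b,.101,True))
cv2.imwrite('pics/w11c.png',cv2.resize(im[y-60:y+60,x-80:x+80,::-1],None,fx=5,fy=5))
E
```

```text
t 28.15 pos [ 0.5403 -0.1098  0.2947] F [ 0.9  0.5 -0.7] grip 0.0479 j [-0.2   0.34  0.12  1.34  0.    1.37]
plat (array([ 0.55618918, -0.10858554]), np.float64(0.07906131971721281), 142, np.float64(0.00020903353054921303))
59.0 297.96610169491527 204.4406779661017 [ 0.55615377 -0.10933618  0.1005    ]
cooler (270, 172, 57, 60) (array([ 0.556074  , -0.10759949]), np.float64(0.05007772341802527), np.float64(0.0010303932058848735))
```

View pics/w11c.png

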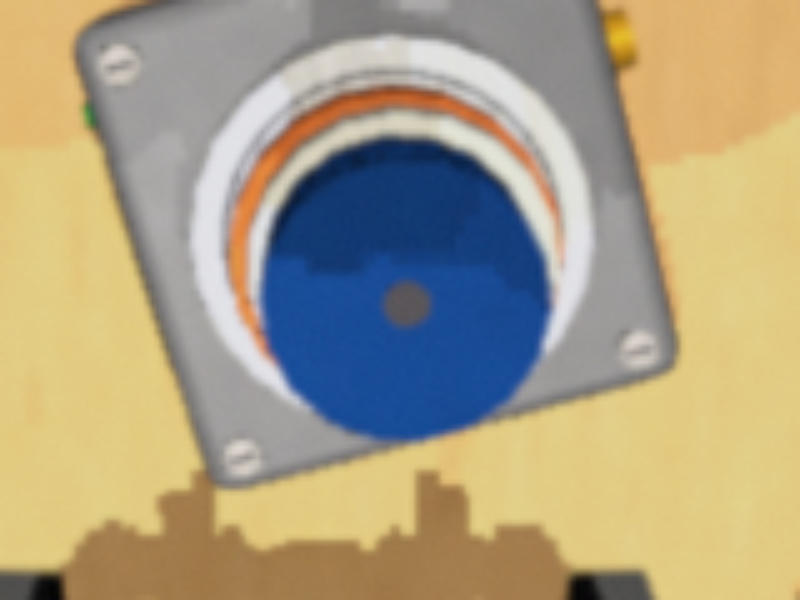

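The stack is unchanged and level. The cooler dimple is at (406,303) in the crop, within about 1 mm of the platform centre, so I'm handing in.

```bash
python3 -c "
from workcell import order;print(order.job_done())"
```

```text
the job is handed in; nothing more can be done
None
```

The cooling stack is built on the platform in the order asked (copper, ceramic, blue cooler), pressed to seat it, and handed in at 28 s.

- **Parts used:** I took the smaller of the two copper discs and the cooler farthest to the robot's right.
- **Centring:** From the wrist camera, the copper sits about 0.5 mm off centre. The ceramic sits about 1 mm off. The cooler's centre dimple was still within about 1 mm after the press.
- **Press:** Closed fingertips on the cooler's middle held a mean of 9.7 N for 1.3 s, with readings from 8.7 to 10.7 N. The load before that built up slowly from zero.
- **Loads on the stack:** I set each part down with about 4 N or less. The highest force I read on the stack was 10.7 N.
- **Side force:** While pressing, there was also a sideways force of about 3.5 N that I could not fully remove. The cooler did not shift.
- **Disagreements:** Fitting the cooler's whole blue outline put its centre about 1 mm from the dimple, because that outline includes its side. The grip width read 2–4 mm under each part's true diameter.
- **Not checked:** I took no final picture of the loupe, side cutters or pliers. No move went near them.

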